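Prop the culture chest's lid open

ROBOT

A 6-joint arm with a two-finger parallel gripper is mounted at the origin on the work surface. World frame = base frame: x ahead of the robot, y to its left, z up, the work surface at z = 0. Lengths are in m, angles in rad, forces in N, time in s.
With the tool pointing down it reaches from about 0.375 to 0.825 m from the base axis. Payload 5.5 kg.
Tool frame: the origin (TCP) lies midway between the tips of the shut fingers; the grasp point (between the pads) lies 19 mm behind it; z points along the fingers, y is the direction in which the jaws open and shut (so a half turn about z gives the same grasp; the last joint's range is limited). The gripper opens to 85 mm and grips with 20 to 120 N. Pads are 22 mm wide; open, the fingers measure 114 mm over their backs; the gripper's body (76 mm by 85 mm) begins 54 mm behind the grasp point. The pads swing forward as they close: fully open they stand 13 mm farther back than shut.
Start: joints at [1.243, 0.314, -0.047, 1.21, 0, 1.571], TCP at [0.193, 0.568, 0.231] pointing down, gripper open.
Joint ranges: [-2.67, 2.67], [-0.69, 1.73], [-1.03, 1.25], [-2.08, 2.16], [-1.42, 1.45], [-3.14, 3.14]. Speed limits (rad/s): [2.39, 2.39, 3.01, 3.14, 3.14, 3.14].

INTERFACE

Orientations are given as [roll, pitch, yaw] about the fixed x, y, z axes, in that order (R = Rz(yaw) Ry(pitch) Rx(roll)).
In Python, from workcell import state, get_image, hand_in gives the robot as it stands.
- The arm moves only by the tool move_arm, never from a script. Its argument "plan" is one flat list of numbers, 5 for each row, row after row: the shift along the tool's x, y, z in m, then the turn about the tool's z in degrees, then the opening in per cent of the stroke, from 0 (shut) to 100 (fully open). A call has 1 to 10 rows; each row shifts and turns the commanded pose from where the row before left it, along the tool's axes as they then stand; what a row does not reach is not made up. A row lasts 1/10 s, in which the tool goes at most 50 mm and 8.59 degrees, less where a joint would pass 70% of its speed; a pose out of reach is approached as far as the arm can. A call with a gripper value outside its range is refused whole. The fingers move at their own pace and stop on an object; the grip force is fixed at half the most. Time passes only in rows, so rows that do not move let the fingers close. It gives the time, the measured TCP pose, the force and the opening at its end, in the units of the state.
- state(): the state, without advancing time (a new reading comes with each control period).
- get_image(name): name is "side" or "top"; returns a dict with "frame" (480x640x3 uint8, red, green, blue), "range_z" (480x640 float32, m along the optical axis (not along the pixel's ray), 0 where there is no reading), "fx", "fy", "cx", "cy" (pixels), "R" (3x3) and "t" (3): a world point X has camera coordinates R X + t. Camera axes: x right, y down, z forward; pixel columns grow to the right and rows downward; lengths in m; the calibration is good to about 2 mm. A picture is of the moment at which its call begins.
- hand_in(): hands the job in, once; it reports no verdict.
The state is a dict: "time_s": time; "qpos": joint angles; "qd": joint speeds; "effort": joint torques, N m; "tool_pos": TCP position; "orientation": TCP orientation; "ft_force": force on the tool from outside, world axes, zero at the start; "wrist_torque": the same for the moment, N m; "width": opening from 0.0 (shut) to 1.0 (fully open).
Only numpy, scipy, OpenCV 4.12 (cv2) and the standard library are available. Lean on these libraries where they do the work, as an engineer would, in place of code of your own. Each camera call takes 0.05 s, during which the arm holds its last target.

TASK

The culture chest is about to be loaded: swing the prop rod up from its clip on the front wall, then gently lower the raised lid onto it so that the rod's end sits fully home in the orange slot and carries the lid by itself. Do not let the lid drop or fall shut, and leave the dishes, flasks and bottle where they are.

Things in the scene. Friction and masses are not known exactly. Their poses are not given: they have to be found in the camera images.
- chest: white open culture chest, 220 x 220 mm, 90 mm tall, fixed to the bench. Origin under its centre; x points from its front wall (the side nearest the robot, with the blue panel and the prop rod) to its back wall, y to its left wall, where the lid is hinged, z up. A blue tip box beyond on the left and a white tube rack beyond on the right are fixed to the bench, 250 mm or more to either side of the middle line in front of the robot
- lid (a joint): the lid's hinge angle (rad): 0 is shut, about 0.70 (40 degrees) is propped on the rod, 1.4 its stop. It starts between 1.02 and 1.25. The stiff hinge holds the lid by itself above about 1.0 rad; below that the lid falls shut by its own weight (0.7 kg). Moving it takes about 5 N or less at the bar
- lid_hinge (a point): point on the hinge axis at the middle of the chest's left top edge; the axis runs along the chest's x, 90 mm above the bench. Axes are the lid's own: x along the hinge, from the lid's free edge to the hinge is +y, z out of the lid's outer face
- lid_bar (a point): centre of the blue round grab bar along the lid's free edge: 14 mm diameter, parallel to the hinge axis, 130 mm long with an end post at 58 mm to each side of the centre, 256 mm from the hinge axis. 36 mm clear between bar axis and the edge of the 12 mm thick lid. Held from above, it can turn in the fingers as the lid swings
- lid_slot (a point): where the centre of the rod's rounded end sits when fully home in the lid's slot: an orange flared receiver on the lid's front edge, 135 mm from the hinge axis, open on the lid's underside; mouth about 50 mm wide (along the lid), narrowing to 17 mm at its roof, 22 mm deep. The receiver stands out 6 to 26 mm in front of the lid's front edge, in the plane in which the rod swings. Axes as those of lid_hinge
- prop (a joint): swing angle of the prop rod (rad): 0 is lying level in its clip on the chest's front wall, pi/2 is upright; 0.87 (50 degrees) stands it where the slot comes down squarely on its end. Its stiff pivot keeps it at any angle it is left at; it takes about 2 N at the grip to move. The clip is open at the top and does not hold the rod back
- prop_pivot (a point): the rod's pivot, on the rod's axis, 16 mm in front of the chest's front wall near its right end, 55 mm above the bench; the pivot axis runs along the chest's x. At joint 0 the rod points along the chest's +y and swings up from there. Axes: x as the chest's x, y along the rod to its free end
- prop_grip (a point): middle of the graspable part of the rod's red round grip: a 14 mm thick bar that stands out 78 mm from the rod towards the robot, parallel to the pivot axis. This point lies 52 mm out from the rod's axis and 103.5 mm from the pivot along the rod. Held from above, the grip can turn in the fingers as the rod swings. Starts 55 mm above the bench
- prop_tip (a point): centre of the rounded free end of the 12 mm thick steel rod (orange collar), 153.5 mm from the pivot
- dishes_a: stack of two covered culture dishes, 86 mm across, 30 mm tall, standing inside the chest; origin under its centre
- dishes_b: stack of three covered culture dishes, 86 mm across, 45 mm tall, inside the chest; origin under its centre
- dishes_c: stack of four covered culture dishes, 86 mm across, 60 mm tall, on the bench to the right; origin under its centre
- flask_a: empty conical glass flask, 84 mm across the foot, 132 mm tall, on the bench to the right; origin under its centre
- flask_b: smaller conical glass flask, 71 mm across, 112 mm tall, on the bench to the left; origin under its centre
- bottle: amber bottle with blue cap, 64 mm across, 150 mm tall, on the bench to the left; origin under its centre

How it is judged:
At the end, for the whole second after the job is handed in: The rod's end sits in the lid's slot (within 10 mm along the lid and 6 mm in depth of fully home), the lid stands propped at 0.60 to 0.80 rad with its weight on the rod (more than 0.3 N between them), and lid and rod are at rest (y of prop_tip in the frame of lid_slot between -0.01 and 0.01 m and z of prop_tip in the frame of lid_slot between -0.006 and 0.006 m and contact force between prop and lid above 0.3 N and value of joint lid between 0.6 and 0.8 rad and velocity of joint lid between -0.05 and 0.05 rad/s and velocity of joint prop between -0.05 and 0.05 rad/s); the robot touches nothing.
It fails at once if the lid is dropped or slammed (closing faster than 1.2 rad/s) (velocity of joint lid below -1.2 rad/s).
It fails at once if the lid falls shut past the rod (below 0.5 rad) (value of joint lid below 0.5 rad).
It fails at once if a dish stack, a flask or the bottle is moved more than 30 mm (distance of any of dishes_a, dishes_b, dishes_c, flask_a, flask_b, bottle from where it was at the start of the episode above 0.03 m).
It also fails if it takes over 53 s, if anything falls off the work surface, if the arm or the gripper's body presses on something with over 40 N, if the wrist force passes 120 N, or if a joint passes its speed limit or range.

## Working session

There is one attempt and no reset: what is moved stays moved. The work goes in short steps, Python scripts to look and compute and a tool call to move; the robot and the scene stay as the last step left them, time stands still between calls to the robot, and variables do not carry over. Pictures are saved under pics/ and viewed, and the job is handed in when it is done.

Besides the shell and the picture viewer there is one more tool, called after "Emit:" by a JSON object that holds its "fn" and its "kwargs", one argument or row to a line. move_arm: Moves the arm, as the interface text tells. Its arguments: {"type":"object","properties":{"plan":{"type":"array"}},"required":["plan"]}

```bash
mkdir -p pics; ls; python3 - <<'E'
from workcell import state,get_image
import cv2,numpy as np
print(state())
for n in("side","top"):
    g=get_image(n); cv2.imwrite(f"pics/{n}0.png",g["frame"][...,::-1]); np.savez(f"pics/{n}0.npz",**g)
    print(n,g["fx"],g["fy"],g["cx"],g["cy"],g["R"],g["t"],-g["R"].T@g["t"])
E
```

```text
pics
{'time_s': 0.0, 'qpos': array([ 1.24299970e+00,  3.14248102e-01, -4.80668885e-02,  1.21021507e+00,
        2.35466406e-05,  1.57080954e+00]), 'qd': array([-0.00171041, -0.00125496,  0.00304836, -0.00147493,  0.00057753,
        0.00126444]), 'effort': array([ 4.93760890e-04, -5.39594829e+01,  3.39745975e+01,  1.89567881e-02,
        3.62958290e-04, -2.97313321e-06]), 'tool_pos': array([0.19298021, 0.56750484, 0.23042669]), 'orientation': array([-3.13985892e+00, -2.35236957e-05,  2.81378277e+00]), 'ft_force': array([-0.56986367,  0.21163928, -1.01362249]), 'wrist_torque': array([-0.02146637,  0.01158028,  0.00596348]), 'width': 1.00204657906857}
side 482.4613543676322 482.4613543676322 320.8082385043265 247.95182423162078 [[ 0.90876828 -0.41670927  0.02221718]
 [-0.23198907 -0.54874742 -0.80315462]
 [ 0.3468736   0.7247273  -0.59535624]] [-0.50730567  0.19639824  1.07727838] [ 0.13290612 -0.884359    0.81037346]
top 484.838966994795 484.838966994795 323.55029840833777 242.69007459053526 [[-0.14201687 -0.9898617  -0.00224309]
 [-0.96739748  0.13927324 -0.21153035]
 [ 0.20969819 -0.02787092 -0.97736886]] [0.06636421 0.57074029 1.02785646] [0.34601791 0.01484985 1.12547265]
```

View pics/side0.png

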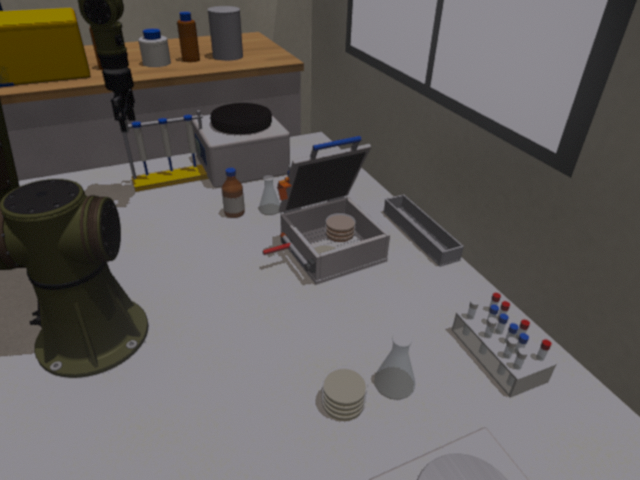

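View pics/top0.png

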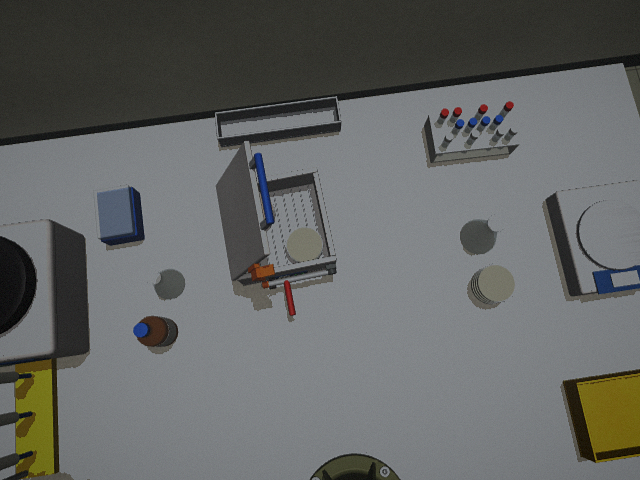

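The side view shows the red grip near (275,248) and the blue bar near (337,143). In the top view the grip is near (290,298), the bar near (263,188), and the orange slot and collar near (263,272). Next I measure these.

```bash
cat > h.py <<'E'
import numpy as np,cv2
from workcell import state,get_image
def cloud(g):
    v,u=np.mgrid[0:480,0:640]; z=g["range_z"]
    c=np.stack([(u-g["cx"])/g["fx"]*z,(v-g["cy"])/g["fy"]*z,z],-1)
    return (c-g["t"])@np.asarray(g["R"]), z>0
def hsv(g): return cv2.cvtColor(np.ascontiguousarray(g["frame"]),cv2.COLOR_RGB2HSV)
def masks(g):
    h=hsv(g); H,S,V=[h[...,i].astype(int) for i in range(3)]
    return dict(red=((H<5)|(H>174))&(S>150)&(V>70), blue=(H>105)&(H<125)&(S>150)&(V>60), orange=(H>=6)&(H<16)&(S>190)&(V>100))
def project(g,X):
    c=np.asarray(X)@np.asarray(g["R"]).T+g["t"]; return np.stack([c[...,0]/c[...,2]*g["fx"]+g["cx"],c[...,1]/c[...,2]*g["fy"]+g["cy"]],-1)
def load(n): return dict(np.load(n))
E
python3 - <<'E'
from h import *
np.set_printoptions(precision=4,suppress=True)
for n in("side","top"):
    g=load(f"pics/{n}0.npz"); P,ok=cloud(g)
    for k,m in masks(g).items():
        N,L,st,ce=cv2.connectedComponentsWithStats(m.astype(np.uint8))
        for i in range(1,N):
            if st[i,4]<25: continue
            q=P[(L==i)&ok]
            if len(q)<10 : continue
            c=np.median(q,0)
            if not(0.3<c[0]<0.95 and abs(c[1])<0.35): continue
            d=q-q.mean(0); U=np.linalg.svd(d,full_matrices=False)[2][0]; s=d@U
            print(n,k,st[i],"c",ce[i],"med",c,"dir",U,"ends",np.percentile(s,[2,98]), "lo",q.min(0),"hi",q.max(0))
E
```

```text
side red [264 244  25   9  83] c [276.6145 247.9398] med [0.465  0.0744 0.0599] dir [-0.996  -0.0859  0.0226] ends [-0.0314  0.0343] lo [0.4281 0.0683 0.0543] hi [0.4972 0.0818 0.0655]
side blue [314 136  47  13 184] c [338.087  142.2065] med [0.6337 0.0774 0.3258] dir [-0.998  -0.0626  0.0025] ends [-0.0595  0.0642] lo [0.5661 0.0695 0.3189] hi [0.6936 0.0852 0.3301]
side orange [280 178  10   9  43] c [284.4419 183.2326] med [0.5019 0.1055 0.2269] dir [-0.2625 -0.962   0.0748] ends [-0.0182  0.017 ] lo [0.4918 0.0889 0.223 ] hi [0.515  0.1232 0.231 ]
top red [442 109   7   7  40] c [444.8   111.925] med [ 0.8287 -0.3325  0.1034] dir [-0.8137  0.5675  0.1257] ends [-0.0083  0.0075] lo [ 0.8212 -0.3414  0.0999] hi [ 0.8367 -0.3247  0.1077]
top red [284 281  11  34 185] c [289.0541 297.6919] med [0.4633 0.0768 0.0608] dir [-0.9985 -0.0543 -0.0064] ends [-0.0355  0.0353] lo [0.4266 0.0697 0.0553] hi [0.5007 0.0844 0.0665]
top blue [254 153  20  71 513] c [263.5497 188.2339] med [0.6271 0.081  0.3276] dir [-0.9983 -0.0577 -0.0016] ends [-0.0622  0.0599] lo [0.5654 0.0716 0.323 ] hi [0.6931 0.0908 0.333 ]
top orange [254 264  21  13 164] c [263.6159 270.439 ] med [0.5022 0.1094 0.2258] dir [-0.1677 -0.9856 -0.0203] ends [-0.0161  0.0177] lo [0.4922 0.0894 0.2192] hi [0.5157 0.1241 0.2341]
```

```bash
python3 - <<'E'
from h import *
np.set_printoptions(precision=4,suppress=True)
yaw=0.058
for n in("top","side"):
    g=load(f"pics/{n}0.npz"); P,ok=cloud(g)
    m=ok&(abs(P[...,2]-.09)<.006)&(abs(P[...,0]-.63)<.16)&(P[...,1]<.22)&(P[...,1]>-.1)
    q=P[m][:,:2]; r=cv2.minAreaRect(q.astype(np.float32)); print(n,len(q),r)
    ex=np.array([np.cos(yaw),np.sin(yaw)]);ey=np.array([-ex[1],ex[0]])
    a=(q-[.631,.075])@np.c_[ex,ey]; print(np.percentile(a,[1,3,10,50,90,97,99],axis=0).T)
    # lid plane: inside points
    rel=P-np.array([.631,.075,0]); cx=rel[...,:2]@ex; cy=rel[...,:2]@ey
    m=ok&(P[...,2]>.12)&(P[...,2]<.29)&(abs(cx)<.09)&(cy>0)&(cy<.15)
    A=np.c_[cy[m],P[...,2][m]]; c=A.mean(0); U=np.linalg.svd(A-c,full_matrices=False)[2][0]
    U=U*np.sign(U[1]); print("lid face",m.sum(),c,"angle",np.arctan2(U[1],-U[0]),"y at z=.09",c[0]-U[0]/U[1]*(c[1]-.09))
    for k,name in(("red","grip"),("blue","bar")):
        b=masks(g)[k]&ok&(abs(cx)<.22)&(abs(cy)<.15)&(P[...,2]>.04)
        print(name,"chest x",np.percentile(cx[b],[1,50,99]),"y",np.percentile(cy[b],[5,50,95]),"z",np.percentile(P[...,2][b],[5,50,95,99]))
E
```

```text
top 1168 ((0.6295142769813538, 0.08483834564685822), (0.2209092378616333, 0.23032799363136292), 3.4360880851745605)
[[-0.1109 -0.1104 -0.1081 -0.0318  0.103   0.1067  0.108 ]
 [-0.1047 -0.1041 -0.1022 -0.0788  0.0158  0.0953  0.1061]]
lid face 3102 [0.0645 0.2181] angle 1.097314643309733 y at z=.09 0.1301974271791832
grip chest x [-0.2035 -0.1671 -0.1304] y [0.0064 0.0116 0.017 ] z [0.0571 0.0608 0.0647 0.0656]
bar chest x [-0.0641 -0.0034  0.0608] y [0.0007 0.0061 0.0119] z [0.3247 0.3276 0.3302 0.3313]
side 1158 ((0.6291038393974304, 0.08202780783176422), (0.22408899664878845, 0.2295079082250595), 3.133544683456421)
[[-0.1117 -0.1111 -0.1084 -0.0122  0.1005  0.1052  0.1069]
 [-0.1058 -0.1048 -0.1031 -0.0101  0.1105  0.115   0.1168]]
lid face 2519 [0.0518 0.2137] angle 1.127177942390694 y at z=.09 0.11061327280142472
grip chest x [-0.2023 -0.1657 -0.1341] y [0.0055 0.0087 0.0134] z [0.055  0.0599 0.0637 0.0647]
bar chest x [-0.0641  0.003   0.0619] y [-0.0014  0.0024  0.0059] z [0.3215 0.3258 0.329  0.3297]
```

```bash
cat >> h.py <<'E'
def Rt(rpy):
    from scipy.spatial.transform import Rotation as Ro
    return Ro.from_euler("xyz",rpy).as_matrix()
def rows(target,yaw,n,op,start=None,syaw=None):
    s=state(); p=np.array(s["tool_pos"] if start is None else start,float); y=s["orientation"][2] if syaw is None else syaw
    dy=(yaw-y+np.pi*2)%(2*np.pi); dy=dy-2*np.pi if dy>np.pi else dy
    out=[]
    for k in range(n):
        R=Rt([np.pi,0,y]); d=R.T@((np.array(target)-p)/(n-k)); t=round(np.degrees(-dy)/n,1)
        d=np.round(d,3); p=p+R@d; y-=np.radians(t)
        out+=[*d.tolist(),t,op]
        if k%10==9 or k==n-1: print(out); out=[]
    print("end",p.round(4),round(y,4))
E
python3 - <<'E'
from h import *
rows([.443,.075,.20],.058,20,100)
E
```

```text
[-0.02, -0.019, 0.002, np.float64(7.9), 100, -0.022, -0.016, 0.002, np.float64(7.9), 100, -0.024, -0.013, 0.001, np.float64(7.9), 100, -0.026, -0.01, 0.002, np.float64(7.9), 100, -0.027, -0.006, 0.001, np.float64(7.9), 100, -0.028, -0.002, 0.002, np.float64(7.9), 100, -0.028, 0.001, 0.001, np.float64(7.9), 100, -0.027, 0.005, 0.002, np.float64(7.9), 100, -0.026, 0.009, 0.001, np.float64(7.9), 100, -0.025, 0.012, 0.002, np.float64(7.9), 100]
[-0.023, 0.016, 0.001, np.float64(7.9), 100, -0.02, 0.019, 0.002, np.float64(7.9), 100, -0.018, 0.021, 0.001, np.float64(7.9), 100, -0.014, 0.023, 0.002, np.float64(7.9), 100, -0.011, 0.025, 0.001, np.float64(7.9), 100, -0.007, 0.027, 0.002, np.float64(7.9), 100, -0.004, 0.027, 0.001, np.float64(7.9), 100, -0.0, 0.028, 0.002, np.float64(7.9), 100, 0.004, 0.027, 0.001, np.float64(7.9), 100, 0.007, 0.027, 0.002, np.float64(7.9), 100]
end [0.4427 0.075  0.1995] 0.0561
```

Emit:
{"fn": "move_arm", "kwargs": {
  "plan": [-0.02, -0.019, 0.002, 7.9, 100, -0.022, -0.016, 0.002, 7.9, 100, -0.024, -0.013, 0.001, 7.9, 100, -0.026, -0.01, 0.002, 7.9, 100, -0.027, -0.006, 0.001, 7.9, 100, -0.028, -0.002, 0.002, 7.9, 100, -0.028, 0.001, 0.001, 7.9, 100, -0.027, 0.005, 0.002, 7.9, 100, -0.026, 0.009, 0.001, 7.9, 100, -0.025, 0.012, 0.002, 7.9, 100]
}}

```text
time_s: 1.1
tool_pos: [0.3181, 0.3203, 0.2151]
orientation: [-3.141, 0.0, 1.429]
ft_force: [0.2, 0.4, 0.8]
width: 0.998
```

Emit:
{"fn": "move_arm", "kwargs": {
  "plan": [-0.023, 0.016, 0.001, 7.9, 100, -0.02, 0.019, 0.002, 7.9, 100, -0.018, 0.021, 0.001, 7.9, 100, -0.014, 0.023, 0.002, 7.9, 100, -0.011, 0.025, 0.001, 7.9, 100, -0.007, 0.027, 0.002, 7.9, 100, -0.004, 0.027, 0.001, 7.9, 100, 0, 0.028, 0.002, 7.9, 100, 0.004, 0.027, 0.001, 7.9, 100, 0.007, 0.027, 0.002, 7.9, 100]
}}

```text
time_s: 2.1
tool_pos: [0.447, 0.048, 0.2]
orientation: [-3.116, 0.001, 0.09]
ft_force: [1.9, 0.1, 0.3]
width: 1.003
```

Emit:
{"fn": "move_arm", "kwargs": {
  "plan": [0, 0, 0, 0, 100, 0, 0, 0, 0, 100, 0, 0, 0, 0, 100]
}}

```text
time_s: 2.4
tool_pos: [0.4461, 0.0489, 0.1999]
orientation: [-3.117, 0.002, 0.092]
ft_force: [0.7, 0.3, 0.1]
width: 0.997
```

```bash
python3 - <<'E'
from h import *
s=state();print(s["tool_pos"],s["orientation"],s["qpos"])
for n in("side","top"):
    g=get_image(n); cv2.imwrite(f"pics/{n}1.png",g["frame"][120:360,160:480,::-1].repeat(2,0).repeat(2,1))
E
```

```text
[0.44612582 0.04885237 0.19989399] [-3.11706405e+00  1.93862201e-03  9.19414912e-02] [ 0.09098599  0.04821461 -0.44261652  1.08192726  0.02452674  3.14063686]
```

```bash
python3 - <<'E'
from h import *
s=state()
def go(p,y,target,yawd,n):
    out=[];dy=yawd-y
    for k in range(n):
        R=Rt([np.pi,0,y]); d=np.round(R.T@((np.array(target)-p)/(n-k)),3); t=round(np.degrees(-dy)/n,1); p=p+R@d; y-=np.radians(t); out+=[float(v) for v in d]+[float(t),100]
    print(out,p,y); return p,y
p,y=go(s["tool_pos"],.092,[.405,.06,.205],1.576,10)
p,y=go(p,y,[.415,.075,.2],3.06,10)
p,y=go(p,y,[.443,.075,.17],3.2,4)
E
```

```text
[-0.004, -0.001, -0.0, -8.5, 100, -0.004, -0.002, -0.001, -8.5, 100, -0.003, -0.003, -0.0, -8.5, 100, -0.003, -0.003, -0.001, -8.5, 100, -0.003, -0.003, -0.0, -8.5, 100, -0.002, -0.004, -0.001, -8.5, 100, -0.001, -0.004, -0.0, -8.5, 100, -0.001, -0.004, -0.001, -8.5, 100, -0.0, -0.004, -0.0, -8.5, 100, 0.001, -0.005, -0.001, -8.5, 100] [0.40463755 0.06043691 0.20507648] 1.5755298641951805
[0.001, 0.001, 0.001, -8.5, 100, 0.001, 0.001, 0.0, -8.5, 100, 0.001, 0.001, 0.001, -8.5, 100, 0.001, 0.002, 0.0, -8.5, 100, 0.001, 0.002, 0.001, -8.5, 100, 0.0, 0.002, 0.0, -8.5, 100, 0.0, 0.002, 0.001, -8.5, 100, -0.0, 0.002, 0.0, -8.5, 100, -0.0, 0.002, 0.001, -8.5, 100, -0.001, 0.001, 0.0, -8.5, 100] [0.41525164 0.07480587 0.20007648] 3.0590597283903613
[-0.007, 0.001, 0.008, -2.0, 100, -0.007, 0.0, 0.007, -2.0, 100, -0.007, 0.0, 0.008, -2.0, 100, -0.007, 0.0, 0.007, -2.0, 100] [0.44330002 0.07495839 0.17007648] 3.198686068549908
```

View pics/top1.png

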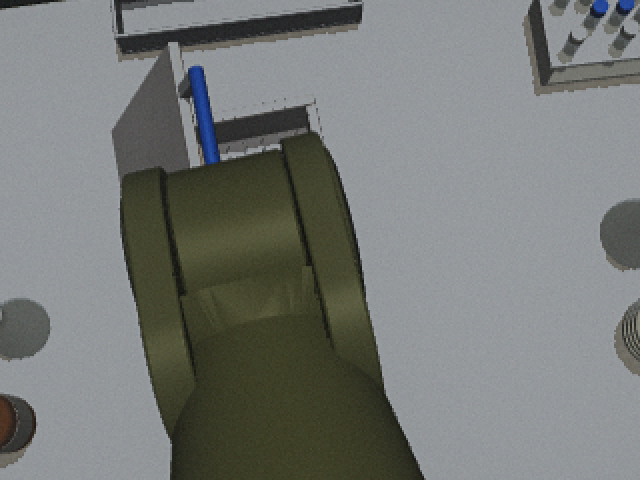

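The arm hides the grip and slot in the top view. The last joint also ran into its limit by turning the wrong way, so I'll turn it back half a turn. Before that I check clearance to the lid in the side view.

View pics/side1.png

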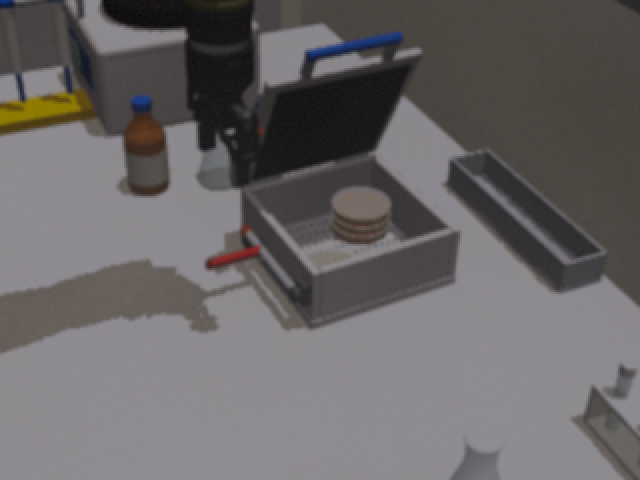

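The gripper hangs clear of the lid at crop (230,130), with the grip at crop (235,258).

Emit:
{"fn": "move_arm", "kwargs": {
  "plan": [-0.004, -0.001, 0, -8.5, 100, -0.004, -0.002, -0.001, -8.5, 100, -0.003, -0.003, 0, -8.5, 100, -0.003, -0.003, -0.001, -8.5, 100, -0.003, -0.003, 0, -8.5, 100, -0.002, -0.004, -0.001, -8.5, 100, -0.001, -0.004, 0, -8.5, 100, -0.001, -0.004, -0.001, -8.5, 100, 0, -0.004, 0, -8.5, 100, 0.001, -0.005, -0.001, -8.5, 100]
}}

```text
time_s: 3.5
tool_pos: [0.4046, 0.0605, 0.2055]
orientation: [-3.138, -0.024, 1.584]
ft_force: [-0.6, 1.1, -0.6]
width: 0.998
```

Emit:
{"fn": "move_arm", "kwargs": {
  "plan": [0.001, 0.001, 0.001, -8.5, 100, 0.001, 0.001, 0, -8.5, 100, 0.001, 0.001, 0.001, -8.5, 100, 0.001, 0.002, 0, -8.5, 100, 0.001, 0.002, 0.001, -8.5, 100, 0, 0.002, 0, -8.5, 100, 0, 0.002, 0.001, -8.5, 100, 0, 0.002, 0, -8.5, 100, 0, 0.002, 0.001, -8.5, 100, -0.001, 0.001, 0, -8.5, 100]
}}

```text
time_s: 4.5
tool_pos: [0.4152, 0.0751, 0.2008]
orientation: [3.118, -0.005, 3.067]
ft_force: [-0.1, 0.4, -0.3]
width: 1.0
```

Emit:
{"fn": "move_arm", "kwargs": {
  "plan": [0, 0, 0, 0, 100, 0, 0, 0, 0, 100]
}}

```text
time_s: 4.7
tool_pos: [0.4154, 0.0745, 0.2009]
orientation: [3.118, -0.006, 3.057]
ft_force: [-0.5, -0.0, -0.0]
width: 1.003
```

```bash
python3 - <<'E'
from h import *
s=state();print(s["tool_pos"],s["orientation"],s["qpos"])
E
```

```text
[0.41539041 0.07454179 0.20087235] [ 3.11793714 -0.00553493  3.056625  ] [ 0.15851403 -0.00542001 -0.49534963  1.08053434  0.02429203  0.24355119]
```

```bash
cat >> h.py <<'E'
def go(target,n,op,dyaw=0.,start=None):
    """rows from the present (or given) pose to target, with real tool axes"""
    s=state(); R=Rt(s["orientation"]); p=np.array(s["tool_pos"] if start is None else start,float); out=[]
    from scipy.spatial.transform import Rotation as Ro
    t=round(float(-np.degrees(dyaw)/n),1)
    for k in range(n):
        d=np.round(R.T@((np.array(target)-p)/(n-k)),3); p=p+R@d; R=R@Ro.from_euler("z",t,degrees=True).as_matrix()
        out+=[float(v)+0 for v in d]+[t,op]
    print(out,p.round(4),R[:,1].round(4)); return p
E
python3 - <<'E'
from h import *
go([.443,.075,.15],8,80,dyaw=3.2-3.057)
E
```

```text
[-0.003, 0.0, 0.006, -1.0, 80, -0.004, 0.0, 0.006, -1.0, 80, -0.003, 0.0, 0.006, -1.0, 80, -0.004, 0.0, 0.007, -1.0, 80, -0.003, 0.0, 0.006, -1.0, 80, -0.004, 0.0, 0.007, -1.0, 80, -0.003, 0.0, 0.006, -1.0, 80, -0.004, 0.0, 0.007, -1.0, 80] [0.4432 0.0751 0.1498] [-0.0545  0.9982  0.0242]
```

Emit:
{"fn": "move_arm", "kwargs": {
  "plan": [-0.003, 0.0, 0.006, -1.0, 80, -0.004, 0.0, 0.006, -1.0, 80, -0.003, 0.0, 0.006, -1.0, 80, -0.004, 0.0, 0.007, -1.0, 80, -0.003, 0.0, 0.006, -1.0, 80, -0.004, 0.0, 0.007, -1.0, 80, -0.003, 0.0, 0.006, -1.0, 80, -0.004, 0.0, 0.007, -1.0, 80, 0, 0, 0, 0, 80]
}}

```text
time_s: 5.6
tool_pos: [0.4434, 0.0743, 0.1487]
orientation: [3.118, -0.003, -3.085]
ft_force: [-1.7, 0.1, -0.1]
width: 0.802
```

```bash
python3 - <<'E'
from h import *
s=state();print(s["tool_pos"],s["orientation"],s["qpos"])
for n in("side","top"):
    g=get_image(n); cv2.imwrite(f"pics/{n}2.png",cv2.resize(g["frame"][150:330,190:430,::-1],(720,540)))
go([.443,.075,.036],10,80)
E
```

```text
[0.44338413 0.07428158 0.14870101] [ 3.11756794 -0.00332554 -3.08499568] [ 0.14815946  0.08719486 -0.52365951  0.96105645  0.02422813  0.09158894]
[0.0, 0.0, 0.011, -0.0, 80, 0.0, 0.0, 0.011, -0.0, 80, 0.0, 0.0, 0.011, -0.0, 80, 0.0, 0.0, 0.012, -0.0, 80, 0.0, 0.0, 0.011, -0.0, 80, 0.0, 0.0, 0.012, -0.0, 80, 0.0, -0.001, 0.011, -0.0, 80, 0.0, 0.0, 0.012, -0.0, 80, 0.0, -0.001, 0.011, -0.0, 80, 0.0, 0.0, 0.012, -0.0, 80] [0.443  0.0751 0.0355] [-0.0559  0.9981  0.0241]
```

View pics/side2.png

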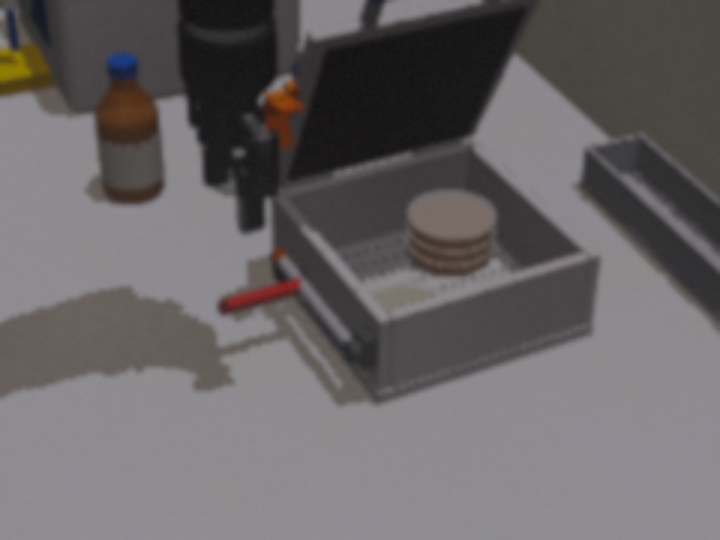

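The fingers (215,165 and 250,190) straddle the red grip at (255,295), clear of the orange slot at (285,105). I descend now.

Emit:
{"fn": "move_arm", "kwargs": {
  "plan": [0, 0, 0.011, 0, 80, 0, 0, 0.011, 0, 80, 0, 0, 0.011, 0, 80, 0, 0, 0.012, 0, 80, 0, 0, 0.011, 0, 80, 0, 0, 0.012, 0, 80, 0, -0.001, 0.011, 0, 80, 0, 0, 0.012, 0, 80, 0, -0.001, 0.011, 0, 80, 0, 0, 0.012, 0, 80]
}}

```text
time_s: 6.7
tool_pos: [0.4432, 0.075, 0.0348]
orientation: [3.117, -0.002, -3.086]
ft_force: [0.6, 0.3, 0.1]
width: 0.796
```

```bash
python3 - <<'E'
from h import *
s=state();print(s["tool_pos"],s["ft_force"])
g=get_image("side"); cv2.imwrite(f"pics/side3.png",cv2.resize(g["frame"][190:310,220:380,::-1],(800,600)))
E
```

```text
[0.44324616 0.07501104 0.03480853] [0.57478181 0.29823876 0.10200744]
```

View pics/side3.png

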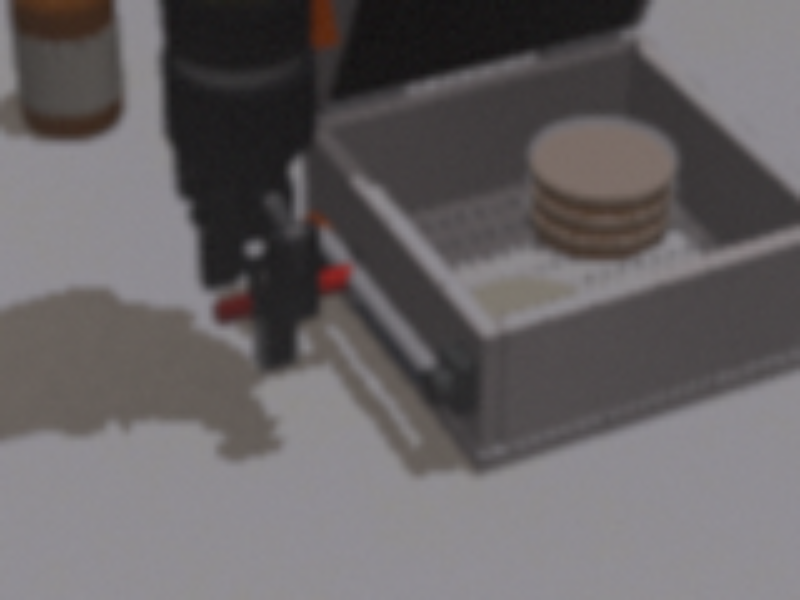

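The red grip (from 220,310 to 345,275) passes between the fingers, so I close on it.

Emit:
{"fn": "move_arm", "kwargs": {
  "plan": [0, 0, 0, 0, 40, 0, 0, 0, 0, 0, 0, 0, 0, 0, 0, 0, 0, 0, 0, 0, 0, 0, 0, 0, 0, 0, 0, 0, 0, 0, 0, 0, 0, 0, 0, 0, 0, 0, 0, 0]
}}

```text
time_s: 7.55
tool_pos: [0.4437, 0.0761, 0.0363]
orientation: [3.115, -0.001, -3.085]
ft_force: [-1.0, 5.4, 3.4]
width: 0.142
```

```bash
python3 - <<'E'
from h import *
s=state();print(s["tool_pos"],s["ft_force"],s["width"])
E
```

```text
[0.44370913 0.07612929 0.03632536] [-1.04351119  5.36630002  3.35794943] 0.14242600467820726
```

```bash
python3 - <<'E'
from h import *
s=state(); R=Rt(s["orientation"]); ey=np.array([-.058,.9983,0]); 
p=np.zeros(3); out=[]
for k in range(1,21):
    th=.87*k/20
    t=.1035*(ey*(np.cos(th)-1)+np.array([0,0,np.sin(th)]))
    d=np.round(R.T@(t-p),3); p=p+R@d; out+=[float(v)+0 for v in d]+[0,0]
    if k%10==0: print(out,p,t); out=[]
E
```

```text
[0.0, 0.0, -0.005, 0, 0, 0.0, 0.0, -0.004, 0, 0, 0.0, -0.001, -0.004, 0, 0, 0.0, 0.0, -0.005, 0, 0, 0.0, -0.001, -0.004, 0, 0, 0.0, -0.001, -0.005, 0, 0, 0.0, -0.001, -0.004, 0, 0, 0.0, -0.001, -0.004, 0, 0, 0.0, -0.002, -0.005, 0, 0, 0.0, -0.001, -0.004, 0, 0] [ 0.00056136 -0.00914221  0.04377334] [ 0.00055906 -0.00962256  0.04361598]
[0.0, -0.002, -0.004, 0, 0, 0.0, -0.002, -0.004, 0, 0, 0.0, -0.003, -0.004, 0, 0, 0.0, -0.002, -0.004, 0, 0, 0.0, -0.003, -0.003, 0, 0, 0.0, -0.002, -0.004, 0, 0, 0.0, -0.003, -0.003, 0, 0, 0.0, -0.003, -0.004, 0, 0, 0.0, -0.003, -0.003, 0, 0, 0.0, -0.004, -0.003, 0, 0] [ 0.00217888 -0.03703678  0.07904764] [ 0.00213211 -0.03669796  0.07910804]
```

Emit:
{"fn": "move_arm", "kwargs": {
  "plan": [0, 0, -0.005, 0, 0, 0, 0, -0.004, 0, 0, 0, -0.001, -0.004, 0, 0, 0, 0, -0.005, 0, 0, 0, -0.001, -0.004, 0, 0, 0, -0.001, -0.005, 0, 0, 0, -0.001, -0.004, 0, 0, 0, -0.001, -0.004, 0, 0, 0, -0.002, -0.005, 0, 0, 0, -0.001, -0.004, 0, 0]
}}

```text
time_s: 8.55
tool_pos: [0.4441, 0.0676, 0.0801]
orientation: [3.114, -0.001, -3.085]
ft_force: [0.9, 6.4, -0.4]
width: 0.142
```

Emit:
{"fn": "move_arm", "kwargs": {
  "plan": [0, -0.002, -0.004, 0, 0, 0, -0.002, -0.004, 0, 0, 0, -0.003, -0.004, 0, 0, 0, -0.002, -0.004, 0, 0, 0, -0.003, -0.003, 0, 0, 0, -0.002, -0.004, 0, 0, 0, -0.003, -0.003, 0, 0, 0, -0.003, -0.004, 0, 0, 0, -0.003, -0.003, 0, 0, 0, -0.004, -0.003, 0, 0]
}}

```text
time_s: 9.55
tool_pos: [0.4455, 0.0434, 0.1166]
orientation: [3.105, -0.001, -3.083]
ft_force: [-6.4, 21.3, 15.8]
width: 0.138
```

Emit:
{"fn": "move_arm", "kwargs": {
  "plan": [0, 0, 0, 0, 0, 0, 0, 0, 0, 0]
}}

```text
time_s: 9.75
tool_pos: [0.4456, 0.0432, 0.1169]
orientation: [3.105, -0.0, -3.083]
ft_force: [-6.4, 18.6, 16.8]
width: 0.139
```

```bash
python3 - <<'E'
from h import *
s=state();print(s["tool_pos"],s["orientation"],s["ft_force"],s["width"])
for n in("side","top"):
    g=get_image(n); np.savez(f"pics/{n}4.npz",**g)
    cv2.imwrite(f"pics/{n}4.png",cv2.resize(g["frame"][150:330,190:430,::-1],(720,540)))
E
```

```text
[0.44559788 0.0432386  0.11685206] [ 3.10535716e+00 -4.24387705e-04 -3.08313368e+00] [-6.36400177 18.60516121 16.8377493 ] 0.1390761929314103
```

View pics/side4.png

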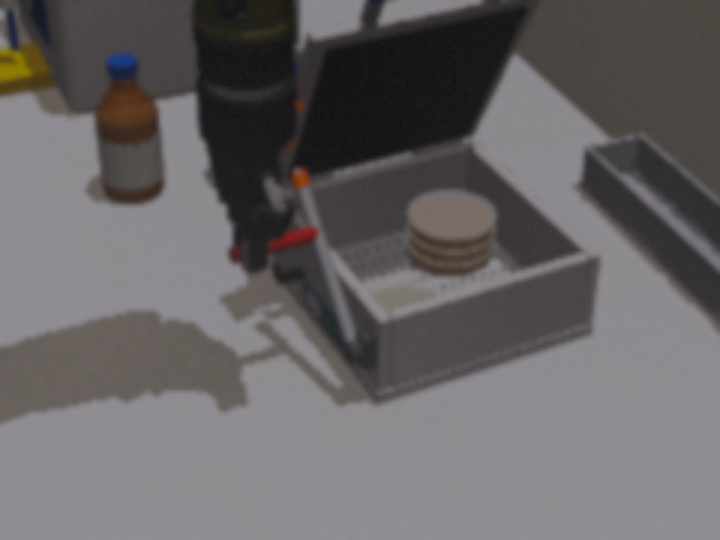

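The rod now stands up, with the collar at crop (302,180) and the grip still held at (275,243). The side force shows I'm pulling slightly inside the arc, so I measure the rod angle.

```bash
cat > rod.py <<'E'
from h import *
C=np.array([.629,.0794,0]); YAW=.058
ex=np.array([np.cos(YAW),np.sin(YAW),0]);ey=np.array([-np.sin(YAW),np.cos(YAW),0])
def chest(P): r=P-C; return np.stack([r@ex,r@ey,r[...,2]],-1)
def report(g,n):
    np.set_printoptions(precision=4,suppress=True)
    P,ok=cloud(g); Q=chest(P); box=ok&(abs(Q[...,0])<.23)&(abs(Q[...,1])<.2)&(Q[...,2]>.03)&(Q[...,2]<.4)
    for k,m in masks(g).items():
        N,L,st,ce=cv2.connectedComponentsWithStats((m&box).astype(np.uint8))
        for i in range(1,N):
            if st[i,4]>=8: print(n,k,st[i].tolist(),"med",np.median(Q[L==i],0),"lo",Q[L==i].min(0),"hi",Q[L==i].max(0))
    # rod: pixels in plane of rod
    m=box&(abs(Q[...,0]+.126)<.009)&(Q[...,2]>.06)&(Q[...,2]<.2)&(Q[...,1]<.06)
    if m.sum()>10:
        A=Q[m][:,1:]; c=A.mean(0);U=np.linalg.svd(A-c,full_matrices=False)[2][0];U*=np.sign(U[1]); print(n,"rod pts",m.sum(),"angle",np.arctan2(U[1],U[0]),"lo",A.min(0),"hi",A.max(0))
E
python3 - <<'E'
from rod import *
for n in("side","top"): report(load(f"pics/{n}4.npz"),n)
E
```

```text
side red [280, 226, 15, 7, 59] med [-0.1493 -0.029   0.1347] lo [-0.1691 -0.0339  0.1291] hi [-0.1296 -0.0201  0.1417]
side blue [314, 137, 47, 12, 185] med [ 0.0042 -0.0022  0.3256] lo [-0.0629 -0.0082  0.3185] hi [0.0657 0.0025 0.331 ]
side orange [288, 207, 4, 5, 14] med [-0.1262  0.0027  0.1684] lo [-0.1314 -0.0014  0.1644] hi [-0.1213  0.0081  0.1724]
side rod pts 341 angle 0.7951874240892945 lo [-0.1076  0.0601] hi [0.0438 0.1776]
top blue [254, 153, 20, 71, 516] med [-0.0023  0.0016  0.3277] lo [-0.0638 -0.0045  0.3215] hi [0.0637 0.0082 0.3326]
```

Emit:
{"fn": "move_arm", "kwargs": {
  "plan": [0, 0.002, -0.001, 0, 0, 0, 0.002, -0.002, 0, 0, 0, 0, 0, 0, 0, 0, 0, 0, 0, 0]
}}

```text
time_s: 10.25
tool_pos: [0.4456, 0.0425, 0.118]
orientation: [3.117, -0.001, -3.085]
ft_force: [1.6, 3.1, -2.7]
width: 0.137
```

Emit:
{"fn": "move_arm", "kwargs": {
  "plan": [0, 0, 0, 0, 20, 0, 0, 0, 0, 40, 0, 0, 0, 0, 60, 0, 0, -0.005, 0, 60, 0, 0, -0.015, 0, 60, 0, 0, -0.02, 0, 60, 0.01, 0, -0.03, 0, 60, 0.01, 0, -0.03, 0, 60, 0.02, 0, -0.03, 0, 60, 0.01, 0, -0.03, 0, 60]
}}

```text
time_s: 11.25
tool_pos: [0.3943, 0.0352, 0.2795]
orientation: [3.118, -0.003, -3.086]
ft_force: [0.4, 0.3, 0.5]
width: 0.599
```

```bash
python3 - <<'E'
from rod import *
s=state();print(s["tool_pos"],s["orientation"],s["ft_force"],s["width"])
for n in("side","top"):
    g=get_image(n); np.savez(f"pics/{n}5.npz",**g); report(g,n)
    cv2.imwrite(f"pics/{n}5.png",cv2.resize(g["frame"][150:330,190:430,::-1],(720,540)))
E
```

```text
[0.39425304 0.03516315 0.27946336] [ 3.11785370e+00 -2.72015542e-03 -3.08571135e+00] [0.42552253 0.33054338 0.45471191] 0.5990217530499379
side red [268, 226, 27, 10, 95] med [-0.1612 -0.0293  0.1359] lo [-0.1998 -0.0337  0.1291] hi [-0.1293 -0.0221  0.1399]
side blue [314, 136, 47, 13, 188] med [ 0.005  -0.0022  0.3256] lo [-0.0632 -0.008   0.3187] hi [0.0648 0.0044 0.331 ]
side orange [280, 178, 10, 9, 45] med [-0.125   0.0343  0.2269] lo [-0.135   0.0186  0.2216] hi [-0.1126  0.0505  0.2326]
side orange [288, 207, 5, 5, 16] med [-0.1254  0.0008  0.17  ] lo [-0.1313 -0.0039  0.1664] hi [-0.1186  0.0053  0.1737]
side rod pts 403 angle 0.7344161495527323 lo [-0.1079  0.0604] hi [0.0584 0.1995]
top blue [254, 153, 20, 71, 517] med [-0.0015  0.0016  0.3276] lo [-0.0643 -0.0046  0.3219] hi [0.0643 0.0083 0.3321]
```

View pics/side5.png

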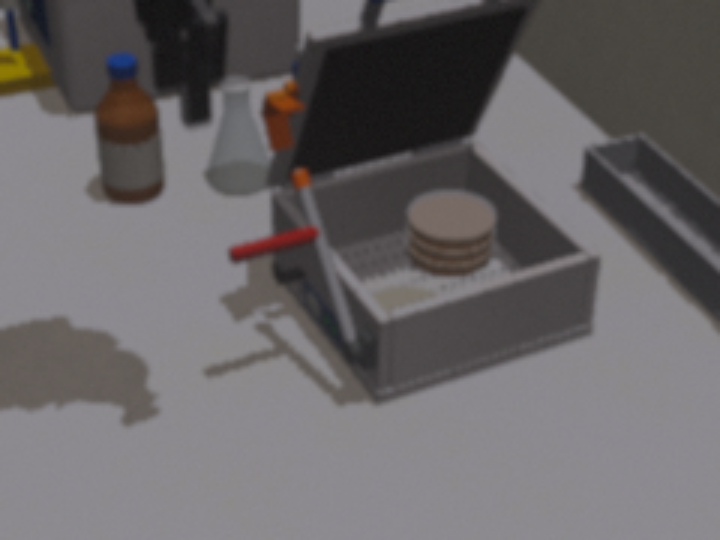

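The rod stands at about 0.83–0.85 rad, with its tip near chest (y 5 mm, z 0.168). That is inside the slot's flare. Now for the bar.

```bash
python3 - <<'E'
from rod import *
p=go([.42,.04,.37],5,60)
p=go([.630,.0795,.37],9,60,start=p)
p=go([.630,.0795,.302],6,60,start=p)
E
```

```text
[-0.005, 0.001, -0.018, -0.0, 60, -0.005, 0.001, -0.017, -0.0, 60, -0.005, 0.001, -0.018, -0.0, 60, -0.004, 0.001, -0.017, -0.0, 60, -0.005, 0.001, -0.018, -0.0, 60] [0.4202 0.0395 0.3704] [-0.0559  0.9982  0.0239]
[-0.024, 0.003, 0.0, -0.0, 60, -0.023, 0.003, 0.0, -0.0, 60, -0.024, 0.003, 0.0, -0.0, 60, -0.023, 0.003, 0.0, -0.0, 60, -0.024, 0.003, 0.0, -0.0, 60, -0.023, 0.003, 0.0, -0.0, 60, -0.024, 0.003, 0.001, -0.0, 60, -0.023, 0.004, 0.0, -0.0, 60, -0.024, 0.003, 0.001, -0.0, 60] [0.6303 0.0794 0.37  ] [-0.0559  0.9982  0.0239]
[0.0, 0.0, 0.011, -0.0, 60, 0.0, 0.0, 0.011, -0.0, 60, 0.0, 0.0, 0.011, -0.0, 60, 0.0, 0.0, 0.012, -0.0, 60, 0.0, -0.001, 0.011, -0.0, 60, 0.001, 0.0, 0.012, -0.0, 60] [0.6296 0.08   0.302 ] [-0.0559  0.9982  0.0239]
```

Emit:
{"fn": "move_arm", "kwargs": {
  "plan": [-0.005, 0.001, -0.018, 0, 60, -0.005, 0.001, -0.017, 0, 60, -0.005, 0.001, -0.018, 0, 60, -0.004, 0.001, -0.017, 0, 60, -0.005, 0.001, -0.018, 0, 60]
}}

```text
time_s: 11.85
tool_pos: [0.4198, 0.0396, 0.3662]
orientation: [3.118, -0.003, -3.086]
ft_force: [0.7, -0.5, 0.5]
width: 0.601
```

Emit:
{"fn": "move_arm", "kwargs": {
  "plan": [-0.024, 0.003, 0, 0, 60, -0.023, 0.003, 0, 0, 60, -0.024, 0.003, 0, 0, 60, -0.023, 0.003, 0, 0, 60, -0.024, 0.003, 0, 0, 60, -0.023, 0.003, 0, 0, 60, -0.024, 0.003, 0.001, 0, 60, -0.023, 0.004, 0, 0, 60, -0.024, 0.003, 0.001, 0, 60, 0, 0, 0, 0, 60]
}}

```text
time_s: 12.85
tool_pos: [0.6319, 0.0798, 0.3616]
orientation: [3.118, -0.004, -3.085]
ft_force: [-0.7, 0.2, -0.7]
width: 0.602
```

```bash
python3 - <<'E'
from rod import *
s=state();print(s["tool_pos"],s["orientation"],s["ft_force"],s["width"])
g=get_image("side"); cv2.imwrite(f"pics/side6.png",cv2.resize(g["frame"][80:260,230:470,::-1],(720,540)))
go([.630,.080,.302],6,60)
E
```

```text
[0.63189294 0.07984149 0.36163448] [ 3.11783519 -0.00432847 -3.0854169 ] [-0.72500809  0.21407417 -0.70247197] 0.6024272103641234
[0.0, 0.0, 0.01, -0.0, 60, 0.0, 0.0, 0.01, -0.0, 60, 0.0, 0.0, 0.01, -0.0, 60, 0.0, 0.0, 0.01, -0.0, 60, 0.0, -0.001, 0.01, -0.0, 60, 0.0, 0.0, 0.01, -0.0, 60] [0.6303 0.08   0.3023] [-0.056   0.9982  0.0237]
```

View pics/side6.png

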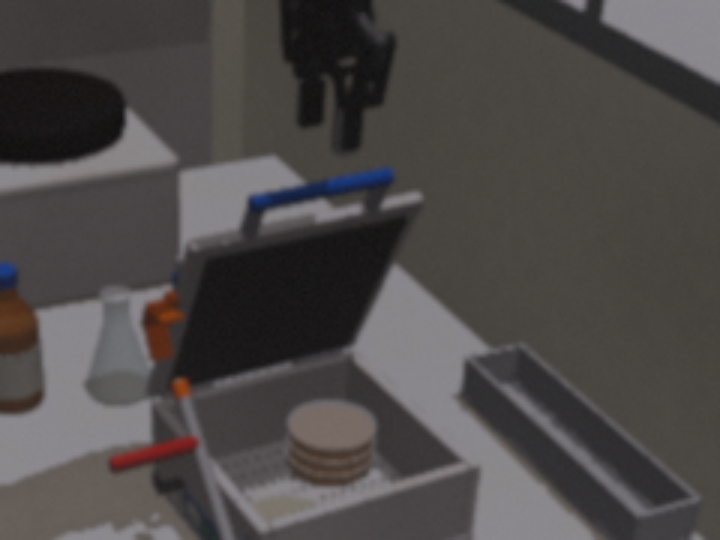

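The open fingers (310,100 and 347,125) hang over the middle of the blue bar at (320,190). I descend.

Emit:
{"fn": "move_arm", "kwargs": {
  "plan": [0, 0, 0.01, 0, 60, 0, 0, 0.01, 0, 60, 0, 0, 0.01, 0, 60, 0, 0, 0.01, 0, 60, 0, -0.001, 0.01, 0, 60, 0, 0, 0.008, 0, 60, 0, 0, 0, 0, 60]
}}

```text
time_s: 13.6
tool_pos: [0.629, 0.0799, 0.3047]
orientation: [3.118, -0.004, -3.086]
ft_force: [0.5, 0.5, 0.2]
width: 0.598
```

```bash
python3 - <<'E'
from rod import *
s=state();print(s["tool_pos"],s["orientation"],s["ft_force"],s["width"])
g=get_image("side"); cv2.imwrite(f"pics/side7.png",cv2.resize(g["frame"][90:210,270:430,::-1],(800,600)))
E
```

```text
[0.62903657 0.07988036 0.30473136] [ 3.11754538 -0.00427315 -3.08560105] [0.45208671 0.46517337 0.21736434] 0.5980153361131754
```

View pics/side7.png

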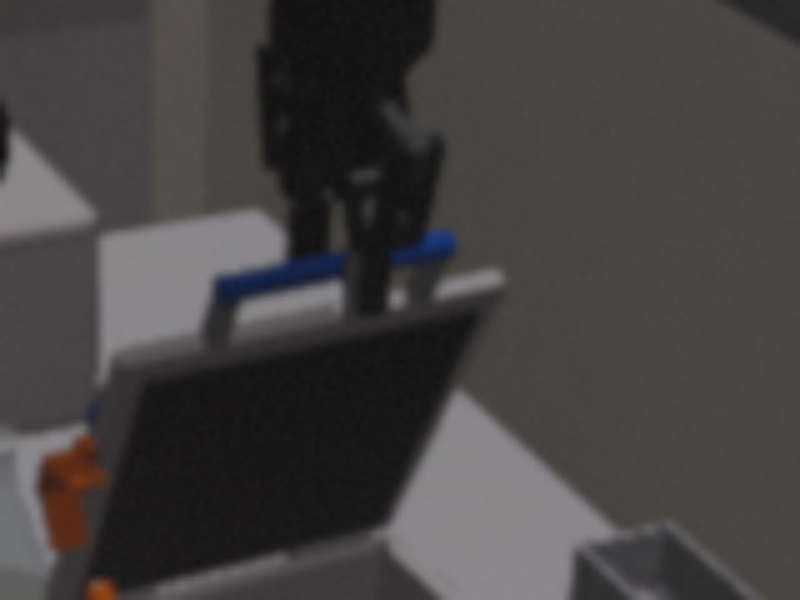

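One finger is on either side of the blue bar, at (310,230) and (370,265). I close on it.

Emit:
{"fn": "move_arm", "kwargs": {
  "plan": [0, 0, 0, 0, 30, 0, 0, 0, 0, 0, 0, 0, 0, 0, 0, 0, 0, 0, 0, 0, 0, 0, 0, 0, 0, 0, 0, 0, 0, 0, 0, 0, 0, 0, 0]
}}

```text
time_s: 14.35
tool_pos: [0.6301, 0.0799, 0.3069]
orientation: [3.118, -0.001, -3.086]
ft_force: [0.1, -0.9, 4.3]
width: 0.136
```

```bash
python3 - <<'E'
from rod import *
s=state();print(s["tool_pos"],s["orientation"],s["ft_force"],s["width"])
R=Rt(s["orientation"]); 
def arc(a0,a1,n,e=ey):
    out=[];p=np.zeros(3)
    for k in range(1,n+1):
        a=a0+(a1-a0)*k/n
        t=.256*(e*(np.cos(a0)-np.cos(a))+np.array([0,0,np.sin(a)-np.sin(a0)]))
        d=np.round(R.T@(t-p),3);p=p+R@d;out+=[float(v)+0 for v in d]+[0,0]
        if k%10==0 or k==n: print(round(a,3),out,p); out=[]
arc(1.123,.743,40)
E
```

```text
[0.63012721 0.07987587 0.30685203] [ 3.11762812e+00 -9.20208472e-04 -3.08560682e+00] [ 0.07531336 -0.94160989  4.25233227] 0.1355751178515863
1.028 [0.0, -0.002, 0.001, 0, 0, 0.0, -0.002, 0.001, 0, 0, 0.0, -0.003, 0.001, 0, 0, 0.0, -0.002, 0.001, 0, 0, 0.0, -0.002, 0.001, 0, 0, 0.0, -0.002, 0.001, 0, 0, 0.0, -0.002, 0.002, 0, 0, 0.0, -0.002, 0.001, 0, 0, 0.0, -0.003, 0.001, 0, 0, 0.0, -0.002, 0.001, 0, 0] [ 0.00120535 -0.02169665 -0.01152401]
0.933 [0.0, -0.002, 0.001, 0, 0, 0.0, -0.002, 0.001, 0, 0, 0.0, -0.002, 0.002, 0, 0, 0.0, -0.002, 0.001, 0, 0, 0.0, -0.002, 0.001, 0, 0, 0.0, -0.002, 0.002, 0, 0, 0.0, -0.002, 0.001, 0, 0, 0.0, -0.002, 0.001, 0, 0, 0.0, -0.002, 0.002, 0, 0, 0.0, -0.002, 0.001, 0, 0] [ 0.00229435 -0.04134925 -0.02499951]
0.838 [0.0, -0.002, 0.001, 0, 0, 0.0, -0.002, 0.002, 0, 0, 0.0, -0.002, 0.001, 0, 0, 0.0, -0.002, 0.002, 0, 0, 0.0, -0.002, 0.001, 0, 0, 0.0, -0.002, 0.002, 0, 0, 0.0, -0.002, 0.001, 0, 0, 0.0, -0.002, 0.002, 0, 0, 0.0, -0.002, 0.001, 0, 0, 0.0, -0.001, 0.002, 0, 0] [ 0.00332291 -0.05995596 -0.04045048]
0.743 [0.0, -0.002, 0.002, 0, 0, 0.0, -0.002, 0.001, 0, 0, 0.0, -0.002, 0.002, 0, 0, 0.0, -0.002, 0.001, 0, 0, 0.0, -0.001, 0.002, 0, 0, 0.0, -0.002, 0.002, 0, 0, 0.0, -0.002, 0.002, 0, 0, 0.0, -0.002, 0.001, 0, 0, 0.0, -0.001, 0.002, 0, 0, 0.0, -0.002, 0.002, 0, 0] [ 0.00429104 -0.07751677 -0.05787691]
```

Emit:
{"fn": "move_arm", "kwargs": {
  "plan": [0, -0.002, 0.001, 0, 0, 0, -0.002, 0.001, 0, 0, 0, -0.003, 0.001, 0, 0, 0, -0.002, 0.001, 0, 0, 0, -0.002, 0.001, 0, 0, 0, -0.002, 0.001, 0, 0, 0, -0.002, 0.002, 0, 0, 0, -0.002, 0.001, 0, 0, 0, -0.003, 0.001, 0, 0, 0, -0.002, 0.001, 0, 0]
}}

```text
time_s: 15.35
tool_pos: [0.6313, 0.0583, 0.2947]
orientation: [3.117, -0.001, -3.085]
ft_force: [1.8, -0.4, 2.5]
width: 0.138
```

Emit:
{"fn": "move_arm", "kwargs": {
  "plan": [0, -0.002, 0.001, 0, 0, 0, -0.002, 0.001, 0, 0, 0, -0.002, 0.002, 0, 0, 0, -0.002, 0.001, 0, 0, 0, -0.002, 0.001, 0, 0, 0, -0.002, 0.002, 0, 0, 0, -0.002, 0.001, 0, 0, 0, -0.002, 0.001, 0, 0, 0, -0.002, 0.002, 0, 0, 0, -0.002, 0.001, 0, 0]
}}

```text
time_s: 16.35
tool_pos: [0.6325, 0.0384, 0.281]
orientation: [3.118, -0.001, -3.086]
ft_force: [5.8, 0.7, 1.4]
width: 0.139
```

```bash
python3 - <<'E'
from rod import *
s=state();print(s["tool_pos"],s["orientation"],s["ft_force"],s["width"])
g=get_image("side"); report(g,"side");np.savez("pics/side8.npz",**g); cv2.imwrite(f"pics/side8.png",cv2.resize(g["frame"][90:270,230:470,::-1],(720,540)))
E
```

```text
[0.63247928 0.03843972 0.28103702] [ 3.11755228e+00 -1.45702336e-03 -3.08554740e+00] [5.82176055 0.68641239 1.37818354] 0.1388327810409787
side red [268, 226, 27, 10, 96] med [-0.1608 -0.0298  0.1362] lo [-0.203  -0.0372  0.1291] hi [-0.1292 -0.0242  0.1406]
side blue [353, 153, 16, 7, 72] med [ 0.0399 -0.0452  0.3014] lo [ 0.018  -0.0513  0.295 ] hi [ 0.0636 -0.0382  0.3066]
side blue [322, 159, 20, 7, 48] med [-0.0378 -0.0453  0.3003] lo [-0.0633 -0.0487  0.2956] hi [-0.0113 -0.042   0.3033]
side rod pts 415 angle 0.7523415029337032 lo [-0.1081  0.06  ] hi [0.0412 0.1965]
```

View pics/side8.png

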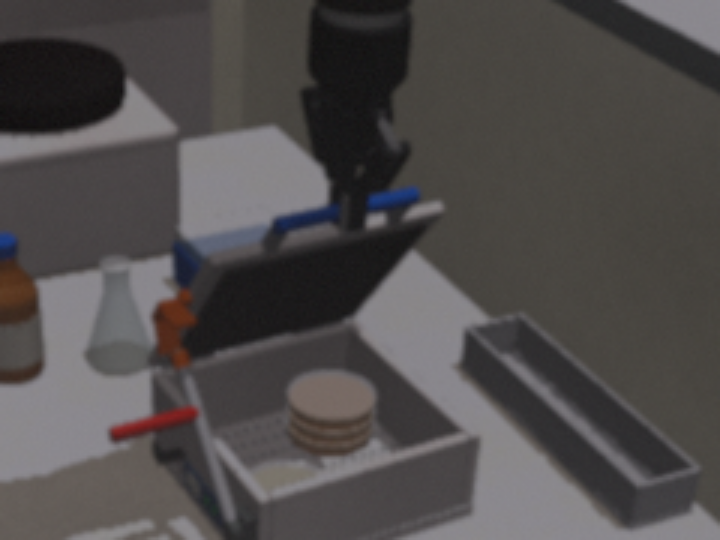

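The lid has lowered to about 0.93 rad. The orange slot (172,325) is coming down over the rod end (185,360), so I continue.

Emit:
{"fn": "move_arm", "kwargs": {
  "plan": [0, -0.002, 0.001, 0, 0, 0, -0.002, 0.002, 0, 0, 0, -0.002, 0.001, 0, 0, 0, -0.002, 0.002, 0, 0, 0, -0.002, 0.001, 0, 0, 0, -0.002, 0.002, 0, 0, 0, -0.002, 0.001, 0, 0, 0, -0.002, 0.002, 0, 0, 0, -0.002, 0.001, 0, 0, 0, -0.001, 0.002, 0, 0]
}}

```text
time_s: 17.4
tool_pos: [0.6336, 0.02, 0.2655]
orientation: [3.117, -0.001, -3.085]
ft_force: [4.6, -1.5, 5.0]
width: 0.136
```

```bash
python3 - <<'E'
from rod import *
s=state();print(s["tool_pos"],s["orientation"],s["ft_force"],s["width"])
for n in("side","top"):
    g=get_image(n); report(g,n);np.savez(f"pics/{n}9.npz",**g); cv2.imwrite(f"pics/{n}9.png",cv2.resize(g["frame"][160:280,240:400,::-1],(800,600)))
E
```

```text
[0.63358123 0.02001839 0.26547395] [ 3.11734930e+00 -1.43361156e-03 -3.08541623e+00] [ 4.61538828 -1.51409751  4.95910957] 0.13603187895344537
side red [268, 226, 27, 10, 99] med [-0.1615 -0.0297  0.1356] lo [-0.2009 -0.0354  0.1301] hi [-0.1304 -0.023   0.1413]
side blue [356, 162, 17, 7, 72] med [ 0.0392 -0.0632  0.2859] lo [ 0.0193 -0.0685  0.2799] hi [ 0.0642 -0.0562  0.291 ]
side blue [326, 168, 20, 8, 50] med [-0.0385 -0.0639  0.2855] lo [-0.0621 -0.0679  0.281 ] hi [-0.011  -0.06    0.2904]
side rod pts 442 angle 0.8422490953687978 lo [-0.1078  0.06  ] hi [0.0385 0.2   ]
```

View pics/side9.png

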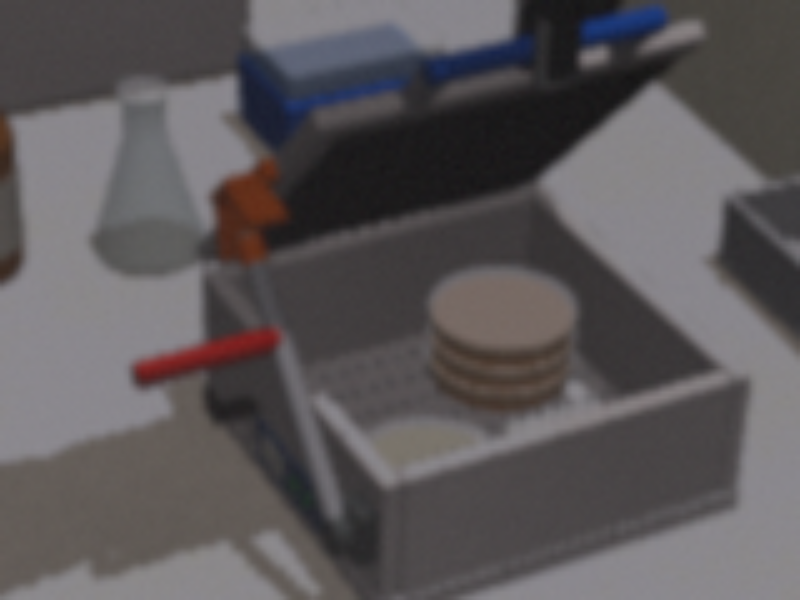

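The rod's collar (248,250) is entering the mouth of the slot (245,210). I continue in shorter steps and watch the force.

Emit:
{"fn": "move_arm", "kwargs": {
  "plan": [0, -0.002, 0.002, 0, 0, 0, -0.002, 0.001, 0, 0, 0, -0.002, 0.002, 0, 0, 0, -0.002, 0.001, 0, 0, 0, -0.001, 0.002, 0, 0]
}}

```text
time_s: 18.0
tool_pos: [0.6341, 0.0117, 0.2573]
orientation: [3.116, -0.001, -3.085]
ft_force: [6.4, 0.2, 0.8]
width: 0.135
```

Emit:
{"fn": "move_arm", "kwargs": {
  "plan": [0, -0.002, 0.002, 0, 0, 0, -0.002, 0.002, 0, 0, 0, -0.002, 0.001, 0, 0, 0, -0.001, 0.002, 0, 0, 0, -0.002, 0.002, 0, 0]
}}

```text
time_s: 18.5
tool_pos: [0.6346, 0.0028, 0.2481]
orientation: [3.117, -0.001, -3.085]
ft_force: [6.0, -0.4, 1.2]
width: 0.139
```

```bash
python3 - <<'E'
from rod import *
s=state();print(s["tool_pos"],s["orientation"],s["ft_force"],s["width"])
for n in("side",):
    g=get_image(n); report(g,n);np.savez(f"pics/{n}10.npz",**g); cv2.imwrite(f"pics/{n}10.png",cv2.resize(g["frame"][160:280,240:400,::-1],(800,600)))
E
```

```text
[0.63458815 0.00283126 0.24809551] [ 3.11660073e+00 -1.21493690e-03 -3.08518340e+00] [ 6.0009646  -0.38686338  1.20085975] 0.13864041732530477
side red [274, 227, 21, 6, 37] med [-0.1541 -0.0296  0.1365] lo [-0.185  -0.0331  0.1312] hi [-0.1297 -0.026   0.139 ]
side blue [360, 171, 16, 7, 67] med [ 0.0408 -0.0811  0.2692] lo [ 0.0198 -0.0864  0.2626] hi [ 0.0623 -0.0751  0.2741]
side blue [329, 177, 21, 8, 48] med [-0.0369 -0.0806  0.2687] lo [-0.063  -0.0854  0.265 ] hi [-0.0091 -0.0755  0.2718]
side rod pts 450 angle 0.8781102578859545 lo [-0.1087  0.0602] hi [0.0252 0.1999]
```

View pics/side10.png

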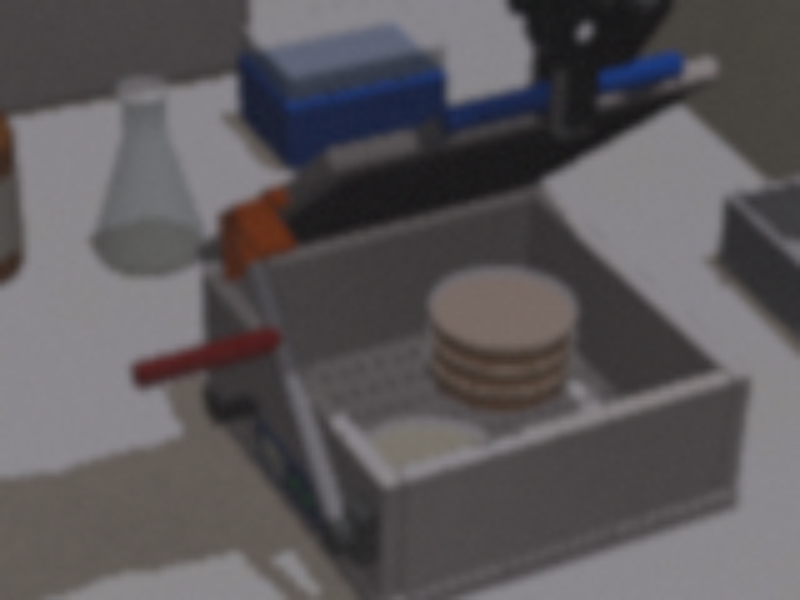

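The rod end is inside the slot at (245,255) and the lid is near 0.745 rad. The last few millimetres go slowly.

Emit:
{"fn": "move_arm", "kwargs": {
  "plan": [0, -0.001, 0.001, 0, 0, 0, -0.001, 0.001, 0, 0, 0, -0.001, 0.0015, 0, 0, 0, 0, 0, 0, 0]
}}

```text
time_s: 18.95
tool_pos: [0.6348, -0.0004, 0.2446]
orientation: [3.117, -0.001, -3.086]
ft_force: [6.4, 0.4, 1.0]
width: 0.136
```

Emit:
{"fn": "move_arm", "kwargs": {
  "plan": [0, -0.001, 0.001, 0, 0, 0, -0.001, 0.001, 0, 0, 0, -0.001, 0.0015, 0, 0, 0, 0, 0, 0, 0]
}}

```text
time_s: 19.35
tool_pos: [0.635, -0.0029, 0.2413]
orientation: [3.116, -0.001, -3.085]
ft_force: [5.4, 2.9, 3.1]
width: 0.133
```

Emit:
{"fn": "move_arm", "kwargs": {
  "plan": [0, -0.001, 0.001, 0, 0, 0, -0.001, 0.001, 0, 0, 0, 0, 0, 0, 0]
}}

```text
time_s: 19.65
tool_pos: [0.6351, -0.0035, 0.2405]
orientation: [3.114, 0.0, -3.085]
ft_force: [3.5, 6.2, 9.7]
width: 0.143
```

Contact: the force rose to about 11 N and the lid stopped at about 0.70 rad. I back off the press by 1 mm and look.

Emit:
{"fn": "move_arm", "kwargs": {
  "plan": [0, 0.001, -0.001, 0, 0, 0, 0, 0, 0, 0]
}}

```text
time_s: 19.85
tool_pos: [0.635, -0.0032, 0.241]
orientation: [3.116, -0.0, -3.085]
ft_force: [4.7, 4.1, 5.4]
width: 0.134
```

```bash
python3 - <<'E'
from rod import *
s=state();print(s["tool_pos"],s["orientation"],s["ft_force"],s["width"])
for n in("side",):
    g=get_image(n); report(g,n);np.savez(f"pics/{n}11.npz",**g); cv2.imwrite(f"pics/{n}11.png",cv2.resize(g["frame"][160:280,240:400,::-1],(800,600)))
E
```

```text
[ 0.63501023 -0.00315003  0.24096984] [ 3.11562357e+00 -2.05784520e-04 -3.08461825e+00] [4.74093138 4.08021022 5.44033887] 0.13385955408647848
side red [281, 227, 14, 5, 26] med [-0.1478 -0.0298  0.1366] lo [-0.1642 -0.0334  0.1324] hi [-0.131  -0.0265  0.1413]
side red [273, 231, 7, 3, 8] med [-0.1784 -0.0309  0.1366] lo [-0.1863 -0.0323  0.1341] hi [-0.1704 -0.0283  0.1378]
side blue [361, 174, 16, 8, 67] med [ 0.042  -0.087   0.2624] lo [ 0.0191 -0.0923  0.2562] hi [ 0.0629 -0.0813  0.2673]
side blue [331, 181, 20, 8, 47] med [-0.0377 -0.0875  0.2626] lo [-0.0636 -0.091   0.2566] hi [-0.0101 -0.0834  0.2669]
side rod pts 440 angle 0.8796395841617378 lo [-0.1099  0.0602] hi [0.0195 0.1937]
```

View pics/side11.png

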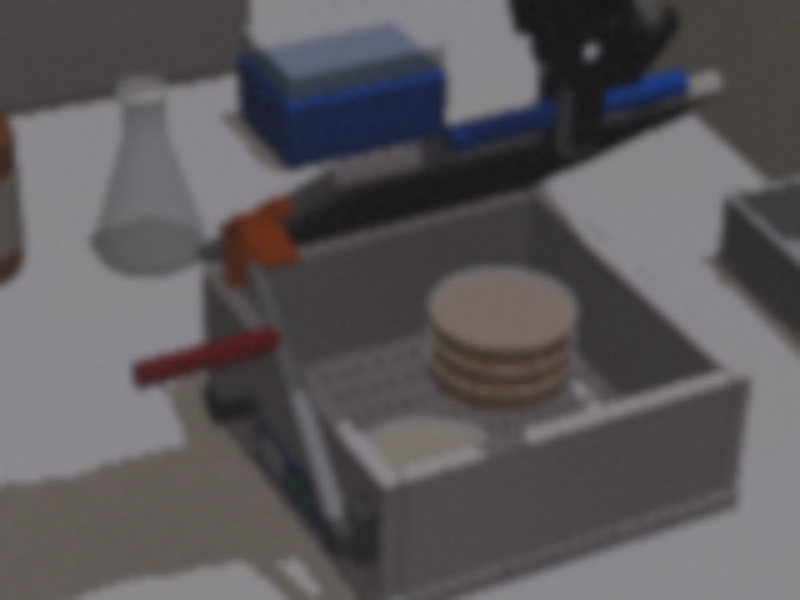

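The lid stands at about 0.70 rad with the rod end under the slot roof at (262,245). I release gently with a partial opening.

Emit:
{"fn": "move_arm", "kwargs": {
  "plan": [0, 0, 0, 0, 16, 0, 0, 0, 0, 19, 0, 0, 0, 0, 22, 0, 0, 0, 0, 26, 0, 0, 0, 0, 30, 0, 0, 0, 0, 34, 0, 0, 0, 0, 34]
}}

```text
time_s: 20.6
tool_pos: [0.6342, -0.0044, 0.24]
orientation: [3.118, -0.003, -3.086]
ft_force: [-0.0, -1.1, 0.2]
width: 0.339
```

```bash
python3 - <<'E'
from rod import *
s=state();print(s["tool_pos"],s["orientation"],s["ft_force"],s["width"])
g=get_image("side"); report(g,"side")
E
```

```text
[ 0.63419709 -0.00443693  0.24002588] [ 3.11753371e+00 -2.59435686e-03 -3.08566320e+00] [-0.01398367 -1.13781576  0.19685013] 0.3391075068445734
side red [273, 227, 22, 7, 33] med [-0.1583 -0.0306  0.137 ] lo [-0.188  -0.0345  0.1326] hi [-0.1306 -0.0271  0.1408]
side blue [370, 174, 7, 6, 28] med [ 0.0538 -0.0861  0.2627] lo [ 0.042  -0.0915  0.2582] hi [ 0.0641 -0.0823  0.2674]
side blue [331, 180, 22, 9, 57] med [-0.031  -0.0869  0.2633] lo [-0.0628 -0.093   0.2597] hi [-0.0044 -0.0819  0.2662]
side rod pts 444 angle 0.8805955440920038 lo [-0.1066  0.0601] hi [0.0382 0.1966]
```

The lid stays put with no force on the tool, so I lift away.

Emit:
{"fn": "move_arm", "kwargs": {
  "plan": [0, 0, -0.004, 0, 34, 0, 0, -0.006, 0, 34, 0, 0, -0.01, 0, 34, 0, 0, -0.01, 0, 34, 0, 0, -0.02, 0, 34, 0, 0, -0.03, 0, 34, 0.01, 0, -0.03, 0, 34, 0.03, 0, -0.03, 0, 34, 0.04, 0, -0.01, 0, 34, 0.04, 0, 0, 0, 34]
}}

```text
time_s: 21.65
tool_pos: [0.5151, -0.0147, 0.3934]
orientation: [3.118, 0.003, -3.085]
ft_force: [-0.3, -1.0, 1.2]
width: 0.333
```

Emit:
{"fn": "move_arm", "kwargs": {
  "plan": [0.04, -0.03, 0, 0, 34, 0.03, -0.04, 0, 0, 34, 0.02, -0.04, 0, 0, 34, 0, -0.04, 0, 0, 34, 0, -0.04, 0, 0, 34, 0, -0.03, 0, 0, 34, 0, -0.02, 0, 0, 34, 0, 0, 0, 0, 34]
}}

```text
time_s: 22.45
tool_pos: [0.4386, -0.2615, 0.3852]
orientation: [3.118, -0.002, -3.089]
ft_force: [-0.1, 0.2, 0.3]
width: 0.342
```

```bash
python3 - <<'E'
from rod import *
s=state();print(s["tool_pos"],s["orientation"],s["ft_force"],s["width"])
for n in("side","top"):
    g=get_image(n); report(g,n);np.savez(f"pics/{n}12.npz",**g); cv2.imwrite(f"pics/{n}12.png",cv2.resize(g["frame"][160:310,220:420,::-1],(800,600)))
E
```

```text
[ 0.43861491 -0.26149859  0.38519774] [ 3.11826424e+00 -1.85568314e-03 -3.08860901e+00] [-0.05994008  0.22574815  0.28941236] 0.34150418575715075
side red [268, 226, 27, 10, 92] med [-0.1595 -0.0304  0.1368] lo [-0.2003 -0.036   0.1293] hi [-0.1285 -0.024   0.1418]
side blue [352, 174, 25, 9, 94] med [ 0.0318 -0.0868  0.2629] lo [-0.0064 -0.0912  0.2568] hi [ 0.063  -0.0821  0.2679]
side orange [288, 200, 11, 13, 79] med [-0.1244 -0.0119  0.184 ] lo [-0.1362 -0.0319  0.1785] hi [-0.1114  0.0023  0.1953]
side rod pts 437 angle 0.8815684182400401 lo [-0.1076  0.0605] hi [0.0201 0.1939]
top red [298, 272, 11, 37, 196] med [-0.1672 -0.0271  0.1377] lo [-0.2025 -0.0327  0.1319] hi [-0.1271 -0.0206  0.1426]
top blue [303, 158, 19, 66, 434] med [-0.0014 -0.0822  0.2645] lo [-0.0637 -0.0885  0.2577] hi [ 0.0643 -0.076   0.2699]
top orange [270, 262, 18, 16, 171] med [-0.122   0.0085  0.1864] lo [-0.1348 -0.0065  0.1716] hi [-0.1094  0.028   0.1998]
top rod pts 483 angle 0.9075102897609213 lo [-0.1055  0.0603] hi [0.0461 0.1996]
```

View pics/side12.png

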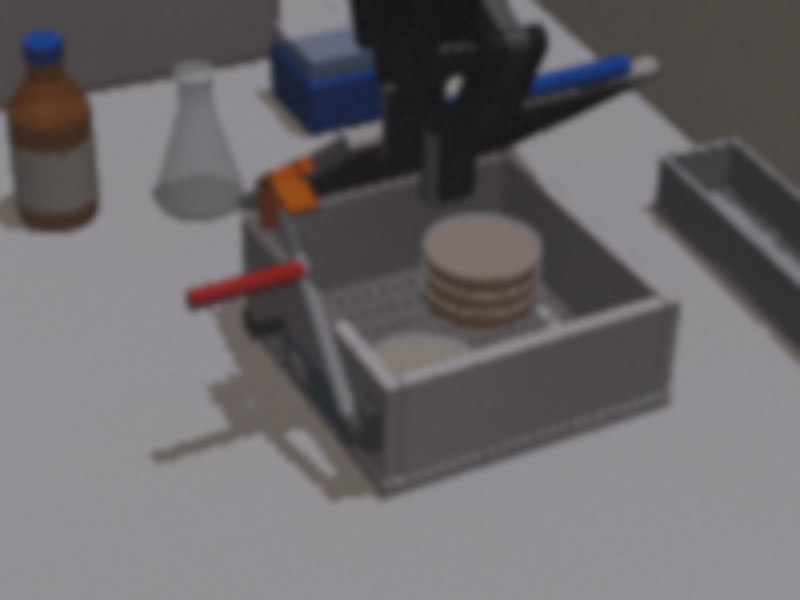

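View pics/top12.png

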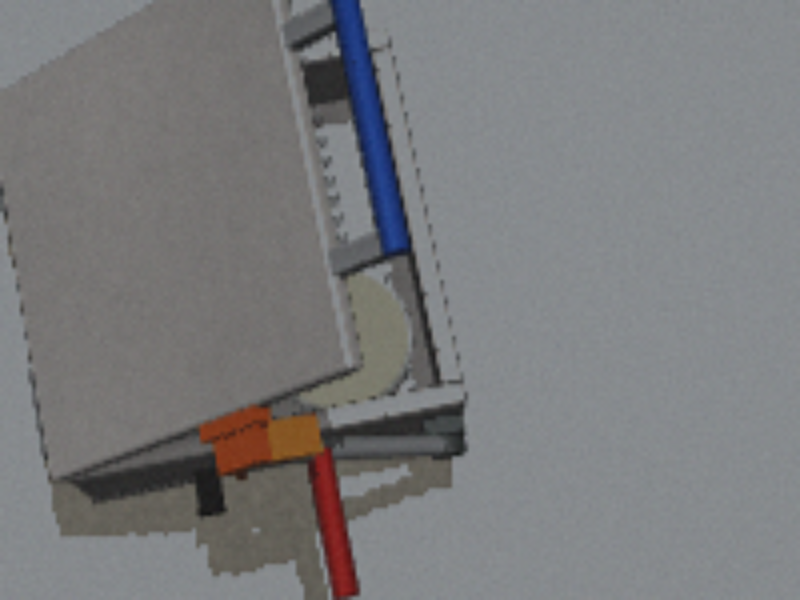

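The lid rests on the rod with the arm clear. I check the lid angle, the rod angle, steadiness and the bystanders.

```bash
python3 - <<'E'
from rod import *
def fit(A):
    for _ in range(5):
        c=A.mean(0);U=np.linalg.svd(A-c,full_matrices=False)[2]; r=(A-c)@U[1]; A=A[abs(r)<max(.003,1.5*r.std())] if r.std()>.0015 else A
    return c,U[0]*np.sign(U[0][1]),len(A),r.std()
g=get_image("top"); P,ok=cloud(g); Q=chest(P)
m=ok&(abs(Q[...,0])<.095)&(Q[...,1]>-.04)&(Q[...,1]<.09)&(Q[...,2]>.11)&(Q[...,2]<.26)
c,U,n,s=fit(Q[m][:,1:]); print("lid outer face top",n,s,"angle",np.arctan2(U[1],-U[0]))
nrm=np.array([U[1],-U[0]]); print("hinge dist to outer face",(c-np.array([.110,.09]))@nrm)
for nme in("side","top"):
    g=get_image(nme); P,ok=cloud(g); Q=chest(P)
    # grey rod between wall top and slot: stay close to expected line
    L=np.array([-.097,.055]); v=Q[...,1:]-L; th=np.arctan2(v[...,1],v[...,0]); rr=np.hypot(v[...,0],v[...,1])
    m=ok&(abs(Q[...,0]+.128)<.012)&(rr>.035)&(rr<.135)&(abs(th-.86)<.15)
    if m.sum()>10:
        c,U,n,s=fit(Q[m][:,1:]); print(nme,"rod",n,s,"angle",np.arctan2(U[1],U[0]),"offset pivot",(L-c)@np.array([-U[1],U[0]]))
# change from start images
for nme in("side","top"):
    a=load(f"pics/{nme}0.npz")["frame"].astype(int); b=get_image(nme)["frame"].astype(int)
    cv2.imwrite(f"pics/diff_{nme}.png",np.clip(abs(a-b).max(2)*3,0,255).astype(np.uint8))
    e=abs(load(f"pics/{nme}12.npz")["frame"].astype(int)-b).max(2); print(nme,"pixels changed since last",(e>40).sum())
a=cv2.imread("pics/diff_side.png",0);b=cv2.imread("pics/diff_top.png",0); cv2.imwrite("pics/diff.png",cv2.resize(np.hstack([a,b]),(800,300)))
E
```

```text
lid outer face top 5430 0.0012161717221013217 angle 0.6968928047638453
hinge dist to outer face 0.012452770856660682
side rod 143 0.0014738663770994295 angle 0.8536401025794919 offset pivot -0.0018907819533246426
top rod 132 0.0014353877576183647 angle 0.8255854172384045 offset pivot -0.005000201002369267
side pixels changed since last 178
top pixels changed since last 1228
```

View pics/diff.png

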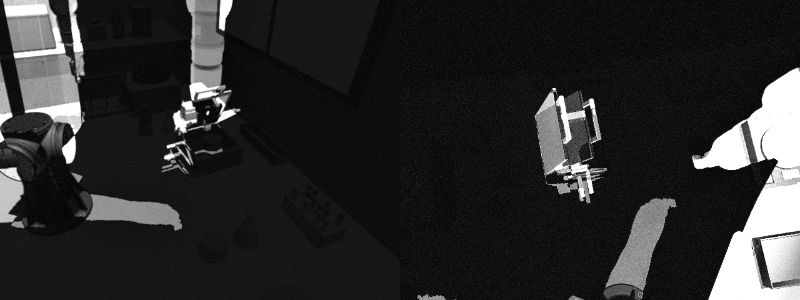

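The difference picture shows only the arm, its shadow, the lid and the rod changed. The glassware, bottle and dishes did not move. The lid reads 0.697 rad, which matches fully home.

```bash
python3 -c "
from workcell import state,hand_in
s=state();print(s['time_s'],abs(s['qd']).max(),s['ft_force']);print(hand_in())"
```

```text
22.8 0.003546700226317331 [ 1.10917555 -0.25049454  0.44820024]
the job is handed in; nothing more can be done
None
```

The lid is propped on the rod by itself, and I handed the job in at 22.8 s. I swung the rod up by its red grip, lowered the lid by its bar at about 0.1 rad/s until the rod end seated, then released it and moved the arm clear.

**Last checks that agreed:**
- **Lid angle:** 0.697 rad from the outer face in the top view, which matches the propped value of about 0.70.
- **Support:** at about 0.70 rad the lid stopped and the push on the bar rose to about 11 N. It did not move when the fingers opened or afterwards.
- **Arm:** clear of everything, with about 1 N on the wrist sensor, which is noise level.
- **Dishes, flasks and bottle:** the before-and-after pictures show no change at any that were in view.

**What disagreed or was not checked:**
- **Rod angle:** the last fits gave 0.83 (top) and 0.85 (side). Earlier line fits that also caught part of the wall and the slot gave 0.88–0.91, against a nominal 0.87.
- **Seating depth:** I inferred that the rod is fully home from the lid angle and the contact. I did not measure the tip inside the slot.
- **Pixel changes between the last pictures:** these were 178 in the side view and 1,228 in the top view. I put them down to the arm settling but did not trace them.
- **Wrist turn:** an early turn ran the last joint into its limit. I turned it back, and the tool kept a tilt of about 1.4° afterwards.

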